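# Unstack the riveting dies into their nests

### The job

Take apart the stack of riveting tools and stand each one upright in the middle of its own nest, flat on the floor inside the lip: the rivet set in the smallest nest, and the three steel dies by size in the other three. Set them down gently rather than dropping them, let none topple, and leave the grease tin and the rivet cup where they stand.

Things in the scene. Friction and masses are not known exactly. Their poses are not given: they have to be found in the camera images.
- die_large: steel riveting die, the widest of three: upright disc 62 mm in diameter, 36 mm high, flat top and bottom, round all about; bottom of the stack, standing on the worktop. Origin: centre of its underside, z up. Weighs between 0.1 and 0.6 kg
- nest_large: nest for the 62 mm die, the largest of four: fixed square aluminium plate 96 mm wide, 3 mm thick, with a round lip 82 mm in inner diameter (4 mm thick, top 6 mm above the worktop) around a flat black floor 3 mm above the worktop. Origin: centre of its underside, on the worktop, z up
- die_medium: steel riveting die, the middle one of three: upright disc 48 mm in diameter, 36 mm high, flat top and bottom, round all about; second from the bottom of the stack. Origin: centre of its underside, z up. Weighs between 0.1 and 0.6 kg
- nest_medium: nest for the 48 mm die, the second largest of four: fixed square aluminium plate 82 mm wide, 3 mm thick, with a round lip 68 mm in inner diameter (4 mm thick, top 6 mm above the worktop) around a flat black floor 3 mm above the worktop. Origin: centre of its underside, on the worktop, z up
- die_small: steel riveting die, the narrowest of three: upright disc 36 mm in diameter, 36 mm high, flat top and bottom, round all about; third from the bottom of the stack, under the rivet set. Origin: centre of its underside, z up. Weighs between 0.1 and 0.6 kg
- nest_small: nest for the 36 mm die, the second smallest of four: fixed square aluminium plate 70 mm wide, 3 mm thick, with a round lip 56 mm in inner diameter (4 mm thick, top 6 mm above the worktop) around a flat black floor 3 mm above the worktop. Origin: centre of its underside, on the worktop, z up
- rivet_set: rivet set: light grey metal punch, 58 mm tall, standing upright on top of the stack; lower part a cylinder 25 mm in diameter up to about 30 mm height, upper part narrower and slightly tapered. Origin: centre of its underside, z up. 0.13 kg or so
- nest_set: nest for the rivet set, the smallest of four: fixed square aluminium plate 59 mm wide, 3 mm thick, with a round lip 45 mm in inner diameter (4 mm thick, top 6 mm above the worktop) around a flat black floor 3 mm above the worktop. Origin: centre of its underside, on the worktop, z up
- grease_tin: bystander: round grease tin with red lid, 72 mm in diameter, 38 mm high, loose, on the left. Origin: centre of underside
- rivet_cup: bystander: small aluminium cup of rivets, 110 mm in diameter, 36 mm high, loose, on the right. Origin: centre of underside
Not all that is in view belongs to the job. Leave any orange or purple look-alike of the nest_small alone. What is shaped like the die_large but green is not meant.

How it is judged:
By the outcome, as a careful person would: the job done as asked, in the order asked, and still so for the second after the job is handed in, with the robot touching nothing.
It also fails if it takes over 115 s, if anything falls off the work surface, if the arm or the gripper's body presses on something with over 40 N, if the wrist force passes 120 N, or if a joint passes its speed limit or range.

### The arm

A 6-joint arm with a two-finger parallel gripper is mounted at the origin on a cart in front of the work surface, level with it; the furniture and walls round the work are solid. World frame = base frame: x ahead of the robot, y to its left, z up, the work surface at z = 0. Lengths are in m, angles in rad, forces in N, time in s.
With the tool pointing down it reaches from about 0.35 to 0.975 m from the base axis. Payload 4.9 kg.
Tool frame: the origin (TCP) lies midway between the tips of the shut fingers; the grasp point (between the pads) lies 19 mm behind it; z points along the fingers, y is the line along which they close (so a half turn about z gives the same grasp; the last joint's range is limited). The gripper opens to 85 mm and grips with 20 to 120 N. Pads are 22 mm wide; open, the fingers measure 114 mm over their backs; the gripper's body (76 mm by 85 mm) begins 54 mm behind the grasp point. The pads swing forward as they close: fully open they stand 13 mm farther back than shut.
Start: joints at [-1.437, 0.053, 1.613, -0, 1.476, -0.119], TCP at [0.156, -0.605, 0.231] pointing down, gripper open.
Joint ranges: [-3.01, 3.01], [-1.01, 2.22], [0.06, 2.58], [-1.02, 4.17], [0.09, 2.62], [-3.14, 3.14]. Speed limits (rad/s): [2.57, 2.57, 3.14, 3.14, 3.14, 3.14].

### API

Orientations are given as a rotation vector (axis times angle).
In Python, from station import ctrl, optics, job gives the robot as it stands.
- The arm moves only by the shell command python3 -m jog 'ROWS' [OPENING] [FORCE]. ROWS is JSON, a list of rows, each a list of 2 entries, a list of its own where there are three numbers: the shift along the tool's x, y, z in m, then the turn, a rotation vector about the tool's x, y, z in rad. A call has 1 to 5 rows; each row is the pose to reach, as a shift and turn from the pose commanded when the call began, along the tool's axes at that moment; what a row does not reach only later rows make up. A row lasts 1/10 s, in which the tool goes at most 50 mm and 8.59 degrees, less where a joint would pass 70% of its speed; a pose out of reach is approached as far as the arm can. A call with a gripper value outside its range is refused whole. OPENING is the opening, from 0 (shut) to 1 (fully open), set as the call begins (- or left out, the last holds). The fingers move at their own pace and stop on an object; FORCE is the grip in N (left out, the last holds). Time passes only in rows, so rows that repeat a pose let the fingers close. It gives the time, the measured TCP pose, the force, the opening and the grip force at its end, in the units of the state.
- ctrl.get_obs(): the state, without advancing time (a new reading comes with each control period).
- optics.get_image(name): name is "scene" or "top" or "wrist"; returns a dict with "image" (384x512x3 uint8, blue, green, red), "fx", "fy", "cx", "cy" (pixels), "rvec" (rotation vector, rad) and "tvec" (3), from world to camera coordinates, as OpenCV has them; the wrist camera has in their place "mount" (4x4, takes a point from camera to tool coordinates, whose origin is the TCP and whose axes are the flange's). Camera axes: x right, y down, z forward; pixel columns grow to the right and rows downward; lengths in m; the calibration is good to about 2 mm. The wrist camera is an equidistant fisheye: a pixel r from the principal point sees the ray r / f radians off the axis. A picture is of the moment at which its call begins: read the wrist's pose just before it. There is no depth.
- job.finish_job(): hands the job in; it is judged then, once.
The state is a dict: "t": time; "q": joint angles; "dq": joint speeds; "effort": joint torques, N m; "tool_pos": TCP position; "tool_rot": TCP orientation; "contact_force": force on the tool from outside, world axes, zero at the start; "wrist_torque": the same for the moment, N m; "opening": finger opening in m; "grip_force": force on a finger pad.
Only numpy, scipy, OpenCV 4.12 (cv2) and the standard library are available. Lean on these libraries where they do the work, as an engineer would, in place of code of your own. Each camera call takes 0.05 s, during which the arm holds its last target. There are 200 camera calls.

## Working session

There is one attempt and no reset: what is moved stays moved. The work goes in short steps, Python scripts to look and compute and a shell command to move; the robot and the scene stay as the last step left them, time stands still between calls to the robot, and variables do not carry over. Pictures are saved under pics/ and viewed, at most 14 in all, crops included, and the job is handed in when it is done.

```bash
mkdir -p pics; ls; python3 - <<'E'
from station import ctrl, optics
import cv2,numpy as np
o=ctrl.get_obs();print(o)
for n in("scene","top"):
    d=optics.get_image(n);cv2.imwrite(f"pics/{n}0.png",d["image"]);np.save(f"pics/{n}.npy",{k:v for k,v in d.items() if k!="image"},allow_pickle=True)
    print({k:v for k,v in d.items() if k!="image"})
E
```

```text
pics
{'t': 0.0, 'q': array([-1.43701621e+00,  5.33371125e-02,  1.61430878e+00,  1.96873444e-05,
        1.47599855e+00, -1.18991888e-01]), 'dq': array([-4.69794162e-04, -1.04405045e-03,  1.60061957e-04,  8.97529132e-04,
       -1.92426875e-03, -3.33010087e-05]), 'effort': array([-2.14053267e-03, -3.93685806e+01, -3.70177603e+01, -3.23602035e-04,
        7.05950733e-03,  5.14505388e-06]), 'tool_pos': array([ 0.15623179, -0.60450953,  0.23006643]), 'tool_rot': array([-3.11449990e+00, -3.95735564e-01, -6.94691337e-06]), 'contact_force': array([-1.02621466, -0.34319962,  0.0729659 ]), 'wrist_torque': array([-0.00377249,  0.01908054, -0.00229181]), 'grip_force': 0.0, 'opening': 0.0855520388072761}
{'fx': 491.98979197577376, 'fy': 491.98979197577376, 'cx': 251.5794956029989, 'cy': 189.1867273823022, 'rvec': array([ 1.94807136, -1.77166784,  0.5422847 ]), 'tvec': array([-0.06778546,  0.48075539,  1.52228567])}
{'fx': 454.690635464226, 'fy': 454.690635464226, 'cx': 253.05799597535085, 'cy': 188.34403761646195, 'rvec': array([ 2.12599538, -2.15040684,  0.14421933]), 'tvec': array([0.00680883, 0.50870259, 1.29631849])}
```

```bash
python3 - <<'E'
import cv2
for n in("scene","top"):
    cv2.imwrite(f"pics/{n}1.png",cv2.resize(cv2.imread(f"pics/{n}0.png"),(800,600),interpolation=cv2.INTER_CUBIC))
E
```

```text
(no output)
```

View pics/top1.png

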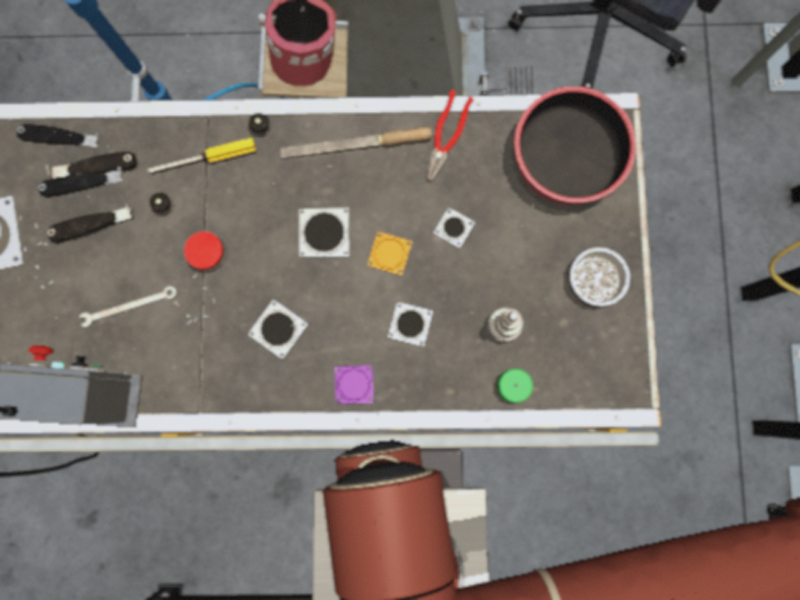

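View pics/scene1.png

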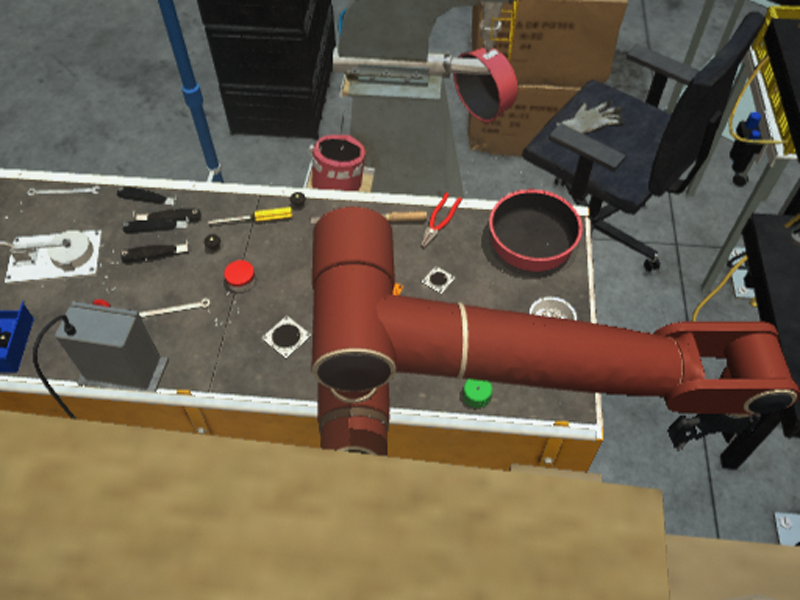

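The top view shows the four aluminium nests at (324,232) large, (278,329) medium, (411,324) small and (454,227) set. The stack is at (506,325). The orange (390,253) and purple (354,384) plates and the green disc (515,385) are look-alikes, so only the bare aluminium plates fit. Next I measure the nests and crop the stack.

```bash
cat > h.py <<'E'
import cv2,numpy as np
from scipy.spatial.transform import Rotation as R
def cal(n): return np.load(f"pics/{n}.npy",allow_pickle=True).item()
def ray(c,u,v):
    M=R.from_rotvec(c["rvec"]).as_matrix(); C=-M.T@c["tvec"]
    return C,M.T@np.array([(u-c["cx"])/c["fx"],(v-c["cy"])/c["fy"],1])
def back(c,u,v,z):
    C,d=ray(c,u,v); return C+d*(z-C[2])/d[2]
def proj(c,P):
    p=R.from_rotvec(c["rvec"]).as_matrix()@np.array(P)+c["tvec"]; return np.array([c["fx"]*p[0]/p[2]+c["cx"],c["fy"]*p[1]/p[2]+c["cy"]])
E
python3 - <<'E'
from h import *
c=cal("top");im=cv2.imread("pics/top0.png");g=im.max(2)
print("cam",ray(c,0,0)[0])
for n,u,v,w in(("large",324,232,96),("medium",278,329,82),("small",411,324,70),("set",454,227,59)):
    u*=.64;v*=.64
    S=8;H=w*.36/2*1.5;H=int(H)+4;x0=int(u)-H;y0=int(v)-H
    cr=g[y0:y0+2*H,x0:x0+2*H];cr=cv2.resize(cr,None,fx=S,fy=S,interpolation=cv2.INTER_CUBIC)
    for nm,m in(("floor",cr<50),("plate",cr>140)):
        k,l,st,ce=cv2.connectedComponentsWithStats(m.astype(np.uint8))
        if nm=="floor": i=l[cr.shape[0]//2,cr.shape[1]//2]
        else: i=1+st[1:,4].argmax()
        pts=np.argwhere(l==i)[:,::-1].astype(np.float32)
        if nm=="floor": q=ce[i]; e=2*np.sqrt(st[i,4]/np.pi)
        else: q,e,_=cv2.minAreaRect(pts)
        q=(np.array(q)+.5)/S-.5+[x0,y0]
        P=back(c,*q,.003);print(n,nm,q.round(2),P.round(4),np.array(e)/S*(1.3/454)*1000)
cv2.imwrite("pics/stack.png",cv2.resize(im[185:265,285:365],(640,640)[:2],interpolation=cv2.INTER_CUBIC)[:600])
E
```

```text
cam [ 0.31175794 -0.01579529  1.35713809]
large floor [206.5 147.5] [0.6419 0.1425 0.003 ] 187.4004167378891
large plate [206.94 148.06] [0.6402 0.1411 0.003 ] [93.06167401 96.64096916]
medium floor [176.5 209.5] [0.4527 0.2316 0.003 ] 168.01416673052128
medium plate [177.45 209.96] [0.4513 0.2287 0.003 ] [83.04839155 85.77150353]
small floor [262.5 206.5] [ 0.4587 -0.0262  0.003 ] 142.16583338736413
small plate [262.16 207.05] [ 0.457  -0.0252  0.003 ] [74.44806666 73.51945213]
set floor [289.5 144.5] [ 0.6478 -0.1112  0.003 ] 122.77958337999631
set plate [289.43 146.32] [ 0.6421 -0.1108  0.003 ] [61.69367635 67.51163121]
```

View pics/stack.png

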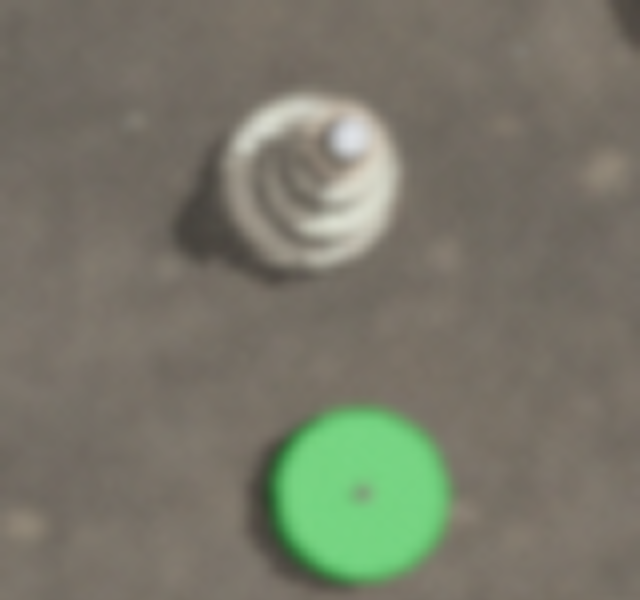

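The crop shows the stack with its large-die rim centred near crop (312,180) and the punch tip near (350,135). The green disc is separate, at (360,495). Refining the positions now.

```bash
python3 - <<'E'
from h import *
c=cal("top");im=cv2.imread("pics/top0.png");g=im.max(2)
for n,u,v,w in(("large",324,232,82),("medium",278,329,68),("small",411,324,56),("set",454,227,45)):
    u*=.64;v*=.64;S=8;H=int(w*.175+6);x0=int(round(u))-H;y0=int(round(v))-H
    cr=cv2.resize(g[y0:y0+2*H,x0:x0+2*H],None,fx=S,fy=S,interpolation=cv2.INTER_CUBIC)
    k,l,st,ce=cv2.connectedComponentsWithStats((cr<(70)).astype(np.uint8))
    i=1+st[1:,4].argmax();q=(ce[i]+.5)/S-.5+[x0,y0]
    print(n,cr[H*S,H*S],q.round(2),back(c,*q,.003).round(4),st[i,2:]/S)
for q,z in(((323.6,207.1),.036),((285+350/8-.44,185+135/8-.44),.166)):print(back(c,*q,z).round(4))
for z in(.036,.072,.108):print(z,(proj(c,[*back(c,323.6,207.1,.036)[:2],z])+.44-[285,185])*8)
from station import ctrl
E
```

```text
large 60 [206.86 148.09] [0.6401 0.1413 0.003 ] [  22.5     22.125 3128.875]
medium 59 [177.16 210.05] [0.451  0.2296 0.003 ] [  18.5     18.625 2134.25 ]
small 59 [262.23 206.8 ] [ 0.4578 -0.0254  0.003 ] [  14.5     14.5   1348.125]
set 59 [290.14 144.96] [ 0.6464 -0.1131  0.003 ] [ 10.625  10.375 688.625]
[ 0.4512 -0.2039  0.036 ]
[ 0.4523 -0.1983  0.166 ]
0.036 [312.32 180.32]
0.072 [326.4550594  169.48064447]
0.108 [341.39301774 158.02559242]
```

```bash
python3 -m jog '[[[0.04,-0.032,-0.02],[0,0,0.12]],[[0.08,-0.064,-0.04],[0,0,0.25]],[[0.12,-0.096,-0.06],[0,0,0.253]],[[0.16,-0.128,-0.07],[0,0,0.253]],[[0.194,-0.159,-0.07],[0,0,0.253]]]' 1
python3 -m jog '[[[0.03,-0.04,0],[0,0,0]],[[0.06,-0.08,0],[0,0,0]],[[0.09,-0.12,0],[0,0,0]],[[0.12,-0.16,0],[0,0,0]],[[0.148,-0.203,0],[0,0,0]]]'
python3 -m jog '[[[0,0,0],[0,0,0]],[[0,0,0],[0,0,0]],[[0,0,0],[0,0,0]]]'
python3 - <<'E'
from station import ctrl, optics
import cv2,numpy as np
o=ctrl.get_obs();print(o["t"],o["tool_pos"],o["tool_rot"],o["dq"].round(3),o["contact_force"])
d=optics.get_image("wrist");cv2.imwrite("pics/w1.png",cv2.resize(d["image"],(800,600),interpolation=cv2.INTER_CUBIC))
cv2.imwrite("pics/w1raw.png",d["image"])
c={k:v for k,v in d.items() if k!="image"};print(c);c["pos"]=o["tool_pos"];c["rot"]=o["tool_rot"];np.save("pics/w1.npy",c,allow_pickle=True)
E
```

```text
t: 0.6
tool_pos: [0.2983, -0.412, 0.3021]
tool_rot: [3.139, -0.001, 0.002]
contact_force: [1.3, 0.6, -0.3]
opening: 0.0853
grip_force: 0.0
t: 1.1
tool_pos: [0.4454, -0.2093, 0.3001]
tool_rot: [-3.141, 0.0, 0.0]
contact_force: [0.8, -1.2, -0.6]
opening: 0.0857
grip_force: 0.0
t: 1.4
tool_pos: [0.4441, -0.2119, 0.3002]
tool_rot: [3.142, -0.002, -0.001]
contact_force: [0.0, -0.2, 1.0]
opening: 0.0858
grip_force: 0.0
1.4 [ 0.44412418 -0.21187021  0.30015075] [ 3.14156965e+00 -1.80347517e-03 -1.20107632e-03] [-0.021 -0.001 -0.003  0.003  0.001  0.002] [ 0.02741428 -0.17123339  0.9518419 ]
{'fx': 297.3186396354542, 'fy': 297.3186396354542, 'cx': 251.01022669049814, 'cy': 193.90168429964692, 'mount': array([[ 2.97560094e-04, -9.50426440e-01, -3.10949343e-01,
         8.00432110e-02],
       [ 9.99999671e-01,  5.17352690e-04, -6.24364335e-04,
        -2.25115395e-04],
       [ 7.54282852e-04, -3.10949055e-01,  9.50426281e-01,
        -1.43957113e-01],
       [ 0.00000000e+00,  0.00000000e+00,  0.00000000e+00,
         1.00000000e+00]])}
```

View pics/w1.png

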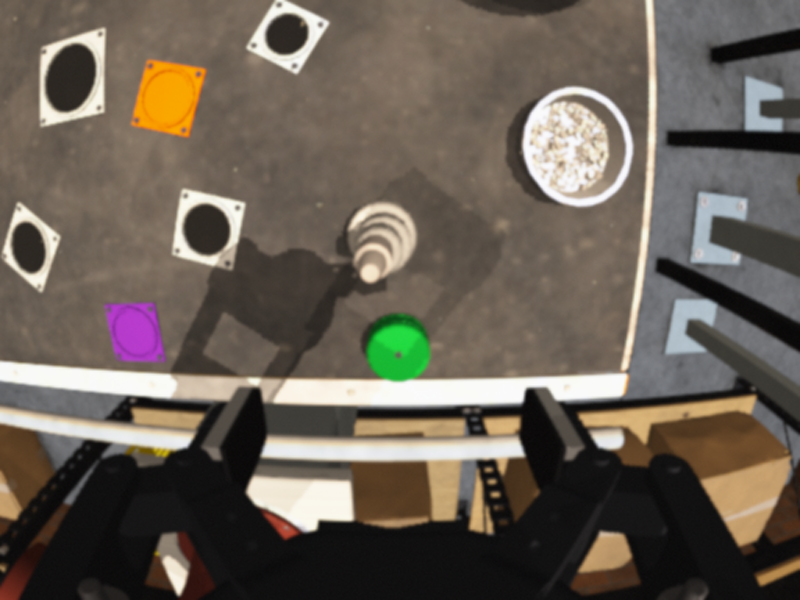

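The wrist view shows the punch tip near (370,271), the large-die rim near (382,236), and nests at (207,230), (30,247), (72,77) and (288,34). I'll triangulate the nests and enlarge the stack.

```bash
cat >> h.py <<'E'
def wcal(n): return np.load(f"pics/{n}.npy",allow_pickle=True).item()
def wray(c,u,v):
    a=np.array([(u-c["cx"])/c["fx"],(v-c["cy"])/c["fy"]]);t=np.hypot(*a)
    d=np.array([*(a/t*np.sin(t)),np.cos(t)]);M=c["mount"];T=R.from_rotvec(c["rot"]).as_matrix()
    return c["pos"]+T@M[:3,3],T@M[:3,:3]@d
def wback(c,u,v,z):
    C,d=wray(c,u,v);return C+d*(z-C[2])/d[2]
def wproj(c,P):
    M=c["mount"];T=R.from_rotvec(c["rot"]).as_matrix()
    p=M[:3,:3].T@(T.T@(np.array(P)-c["pos"])-M[:3,3]);t=np.arctan2(np.hypot(p[0],p[1]),p[2])
    return np.array([c["cx"],c["cy"]])+c["fx"]*t*p[:2]/np.hypot(p[0],p[1])
def floor(im,u,v,H,th=60,S=4):
    x0=int(u)-H;y0=int(v)-H;x0=max(x0,0);y0=max(y0,0)
    cr=cv2.resize(im.max(2)[y0:y0+2*H,x0:x0+2*H],None,fx=S,fy=S,interpolation=cv2.INTER_CUBIC)
    k,l,st,ce=cv2.connectedComponentsWithStats((cr<th).astype(np.uint8))
    i=l[int((v-y0)*S),int((u-x0)*S)];return (ce[i]+.5)/S-.5+[x0,y0],st[i,2:4]/S
E
python3 - <<'E'
from h import *
c=wcal("w1");im=cv2.imread("pics/w1raw.png")
for n,u,v,H in(("large",72,77,30),("medium",30,247,24),("small",207,230,26),("set",288,34,24)):
    u*=.64;v*=.64
    q,s=floor(im,u,v,H);print(n,im.max(2)[int(v),int(u)],q.round(1),s,wback(c,*q,.003).round(4))
print(wback(c,370*.64,271*.64,.166),wback(c,382*.64,237*.64,.036))
X,Y=205,115
cr=cv2.resize(im[Y:Y+75,X:X+80],(800,750),interpolation=cv2.INTER_CUBIC)[:600];cv2.imwrite("pics/stack2.png",cr)
for z in(.036,.072,.108,.166):print(z,((wproj(c,[.4515,-.2025,z])-[X,Y]+.5)*10).round(0))
E
```

```text
large 44 [44.9 49.4] [30.25 41.25] [0.6414 0.143  0.003 ]
medium 44 [ 17.9 158. ] [19. 30.] [0.4519 0.2326 0.003 ]
small 47 [131.9 146.4] [27.25 30.  ] [ 0.4586 -0.0234  0.003 ]
set 47 [183.   21.8] [24.5 23.5] [ 0.6472 -0.111   0.003 ]
[ 0.45385749 -0.19776152  0.166     ] [ 0.45216978 -0.20230172  0.036     ]
0.036 [401. 377.]
0.072 [395. 426.]
0.108 [388. 486.]
0.166 [372. 613.]
```

View pics/stack2.png

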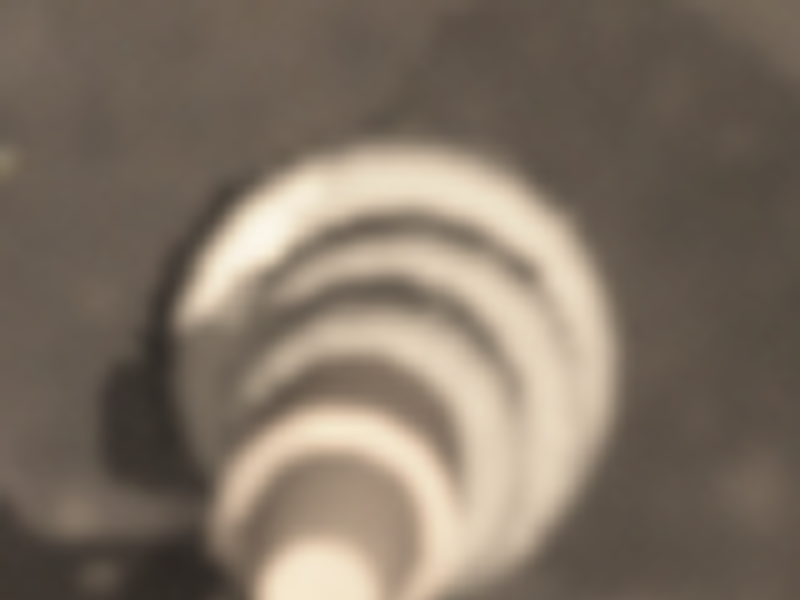

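Both cameras agree. The stack leans slightly, with the punch at (0.453,-0.198) and the large die at (0.452,-0.203). Going for the rivet set.

```bash
python3 -m jog '[[[0.009,-0.014,0.03],[0,0,0]],[[0.009,-0.014,0.07],[0,0,0]],[[0.009,-0.014,0.10],[0,0,0]],[[0.009,-0.014,0.10],[0,0,0]],[[0.009,-0.014,0.10],[0,0,0]]]' 
python3 -m jog '[[[0,0,0.03],[0,0,0]],[[0,0,0.06],[0,0,0]],[[0,0,0.08],[0,0,0]],[[0,0,0.086],[0,0,0]],[[0,0,0.086],[0,0,0]]]'
```

```text
t: 1.95
tool_pos: [0.4531, -0.1983, 0.2008]
tool_rot: [-3.141, 0.004, 0.001]
contact_force: [0.7, 0.4, -0.3]
opening: 0.0852
grip_force: 0.0
t: 2.45
tool_pos: [0.4542, -0.1981, 0.1158]
tool_rot: [3.141, -0.002, 0.002]
contact_force: [-0.4, -0.7, 1.1]
opening: 0.0853
grip_force: 0.0
```

```bash
python3 -m jog '[[[-0.001,0,0.003],[0,0,0]],[[-0.001,0,0.003],[0,0,0]],[[-0.001,0,0.003],[0,0,0]],[[-0.001,0,0.003],[0,0,0]],[[-0.001,0,0.003],[0,0,0]]]' 0 35
python3 -m jog '[[[0,0,0],[0,0,0]],[[0,0,0],[0,0,0]],[[0,0,0],[0,0,0]],[[0,0,0],[0,0,0]],[[0,0,0],[0,0,0]]]'
```

```text
t: 2.95
tool_pos: [0.4531, -0.1976, 0.1125]
tool_rot: [3.14, -0.0, 0.002]
contact_force: [-0.4, -0.1, 3.6]
opening: 0.0236
grip_force: 34.4
t: 3.45
tool_pos: [0.4531, -0.1976, 0.1124]
tool_rot: [3.141, -0.0, 0.002]
contact_force: [-1.1, -0.2, 5.1]
opening: 0.0238
grip_force: 34.7
```

```bash
python3 -m jog '[[[0,0,-0.005],[0,0,0]],[[0,0,-0.015],[0,0,0]],[[0,0,-0.03],[0,0,0]],[[0,0,-0.045],[0,0,0]],[[0,0,-0.05],[0,0,0]]]'
python3 -m jog '[[[0.025,-0.011,0],[0,0,0]],[[0.06,-0.0265,0],[0,0,0]],[[0.1,-0.044,0],[0,0,0]],[[0.135,-0.06,0],[0,0,0]],[[0.165,-0.073,0],[0,0,0]]]'
python3 -m jog '[[[0.02,-0.009,0.01],[0,0,0]],[[0.029,-0.013,0.03],[0,0,0]],[[0.029,-0.013,0.06],[0,0,0]],[[0.029,-0.013,0.09],[0,0,0]],[[0.029,-0.013,0.09],[0,0,0]]]'
python3 - <<'E'
from station import ctrl, optics
import cv2,numpy as np
from h import *
o=ctrl.get_obs();print(o["tool_pos"],o["tool_rot"])
d=optics.get_image("wrist");cv2.imwrite("pics/w2.png",cv2.resize(d["image"],(800,600),interpolation=cv2.INTER_CUBIC))
c={k:v for k,v in d.items() if k!="image"};c["pos"]=o["tool_pos"];c["rot"]=o["tool_rot"];np.save("pics/w2.npy",c,allow_pickle=True)
cv2.imwrite("pics/w2raw.png",d["image"])
print(wproj(c,[.647,-.112,.003])/.64,wproj(c,o["tool_pos"])/.64)
E
```

```text
t: 3.95
tool_pos: [0.4539, -0.1979, 0.1647]
tool_rot: [3.139, -0.0, 0.006]
contact_force: [0.5, 0.2, -0.4]
opening: 0.0238
grip_force: 34.4
t: 4.45
tool_pos: [0.6194, -0.1232, 0.1618]
tool_rot: [-3.142, -0.001, -0.001]
contact_force: [0.3, -0.1, -0.0]
opening: 0.024
grip_force: 34.4
t: 4.95
tool_pos: [0.6429, -0.11, 0.066]
tool_rot: [-3.139, -0.0, 0.016]
contact_force: [-0.4, 0.6, -1.8]
opening: 0.0242
grip_force: 34.6
[ 0.64293426 -0.11001032  0.06597454] [-3.13860631e+00 -1.33272192e-05  1.55705376e-02]
[397.55667605 318.32613572] [393.09092228 391.7904286 ]
```

View pics/w2.png

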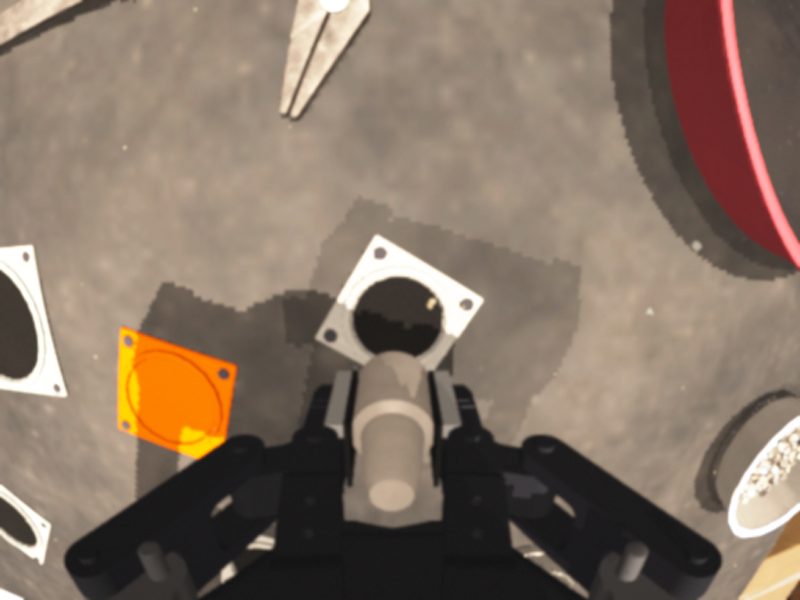

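The punch is held upright above its nest, whose floor is centred near (397,318) as predicted. I'll settle and lower it.

```bash
python3 - <<'E'
from h import *
c=wcal("w2")
print(wback(c,397*.64,320*.64,.003),wback(c,400*.64,320*.64,.003))
E
python3 -m jog '[[[0,0,0],[0,0,0]],[[0,0,0.015],[0,0,0]],[[0,0,0.03],[0,0,0]],[[0,0,0.042],[0,0,0]],[[0,0,0.048],[0,0,0]]]'
python3 -m jog '[[[0,0,0],[0,0,0]],[[0,0,0],[0,0,0]],[[0,0,0],[0,0,0]]]'
```

```text
[ 0.64615106 -0.11173944  0.003     ] [ 0.64615297 -0.11316307  0.003     ]
t: 5.5
tool_pos: [0.6452, -0.1109, 0.021]
tool_rot: [-3.141, 0.0, 0.005]
contact_force: [-0.7, -0.7, -1.1]
opening: 0.0236
grip_force: 34.6
t: 5.8
tool_pos: [0.6472, -0.1114, 0.0243]
tool_rot: [3.141, -0.0, 0.002]
contact_force: [-0.3, -0.5, -1.1]
opening: 0.0235
grip_force: 34.6
```

```bash
python3 -m jog '[[[0,0,0.005],[0,0,0]],[[0,0,0.009],[0,0,0]],[[0,0,0.012],[0,0,0]],[[0,0,0.014],[0,0,0]],[[0,0,0.014],[0,0,0]]]'
python3 -m jog '[[[0,0,0.001],[0,0,0]],[[0,0,0.0015],[0,0,0]],[[0,0,0.002],[0,0,0]],[[0,0,0.002],[0,0,0]]]'
```

```text
t: 6.3
tool_pos: [0.6463, -0.1111, 0.0089]
tool_rot: [-3.141, 0.0, 0.002]
contact_force: [0.5, 1.0, -1.8]
opening: 0.0241
grip_force: 34.6
t: 6.7
tool_pos: [0.6468, -0.1113, 0.0077]
tool_rot: [3.142, -0.0, 0.0]
contact_force: [0.3, -0.1, -1.1]
opening: 0.0239
grip_force: 34.7
```

```bash
python3 -m jog '[[[0,0,0.0005],[0,0,0]],[[0,0,0.001],[0,0,0]],[[0,0,0.001],[0,0,0]]]'
python3 -m jog '[[[0,0,0.0005],[0,0,0]],[[0,0,0.001],[0,0,0]],[[0,0,0.001],[0,0,0]]]'
```

```text
t: 7.0
tool_pos: [0.6469, -0.1113, 0.0075]
tool_rot: [3.142, -0.0, 0.0]
contact_force: [-2.7, 0.7, 5.3]
opening: 0.024
grip_force: 35.3
t: 7.3
tool_pos: [0.647, -0.1113, 0.0075]
tool_rot: [3.142, -0.0, -0.0]
contact_force: [-6.2, 2.2, 10.4]
opening: 0.0239
grip_force: 35.8
```

Contact came at the predicted height. I'll relax 1 mm, release and go up.

```bash
python3 -m jog '[[[0,0,-0.001],[0,0,0]],[[0,0,-0.001],[0,0,0]]]'
python3 -m jog '[[[0,0,0],[0,0,0]],[[0,0,0],[0,0,0]],[[0,0,0],[0,0,0]],[[0,0,0],[0,0,0]],[[0,0,0],[0,0,0]]]' 1
python3 -m jog '[[[0,0,-0.01],[0,0,0]],[[0,0,-0.04],[0,0,0]],[[0,0,-0.08],[0,0,0]],[[0,0,-0.12],[0,0,0]],[[0,0,-0.155],[0,0,0]]]'
```

```text
t: 7.5
tool_pos: [0.6471, -0.1113, 0.0074]
tool_rot: [3.141, -0.0, 0.001]
contact_force: [-3.3, 0.7, 5.6]
opening: 0.0236
grip_force: 35.3
t: 8.0
tool_pos: [0.6466, -0.1112, 0.0063]
tool_rot: [-3.142, 0.0, 0.0]
contact_force: [-0.2, 0.5, 0.4]
opening: 0.0855
grip_force: 0.0
t: 8.5
tool_pos: [0.6471, -0.1114, 0.1648]
tool_rot: [3.141, -0.0, 0.004]
contact_force: [0.7, -0.5, -0.7]
opening: 0.0853
grip_force: 0.0
```

```bash
cat > look.py <<'E'
import sys
from station import ctrl, optics
from h import *
n=sys.argv[1];o=ctrl.get_obs();print(o["t"],o["tool_pos"].round(4),o["tool_rot"].round(4))
d=optics.get_image("wrist");cv2.imwrite(f"pics/{n}raw.png",d["image"])
cv2.imwrite(f"pics/{n}.png",cv2.resize(d["image"],(800,600),interpolation=cv2.INTER_CUBIC))
c={k:v for k,v in d.items() if k!="image"};c["pos"]=o["tool_pos"];c["rot"]=o["tool_rot"];np.save(f"pics/{n}.npy",c,allow_pickle=True)
E
python3 -m jog '[[[-0.035,0.016,-0.02],[0,0,0]],[[-0.075,0.034,-0.04],[0,0,0]],[[-0.115,0.052,-0.04],[0,0,0]],[[-0.155,0.07,-0.04],[0,0,0]],[[-0.1945,0.088,-0.04],[0,0,0]]]'
python3 -m jog '[[[0,0,0],[0,0,0]],[[0,0,0],[0,0,0]],[[0,0,0],[0,0,0]]]'
python3 look.py w3
```

```text
t: 9.0
tool_pos: [0.4508, -0.1997, 0.2026]
tool_rot: [3.14, 0.001, 0.002]
contact_force: [0.0, -0.3, 0.6]
opening: 0.0855
grip_force: 0.0
t: 9.3
tool_pos: [0.4529, -0.1991, 0.2023]
tool_rot: [3.141, 0.0, 0.002]
contact_force: [0.2, 0.2, 0.3]
opening: 0.0852
grip_force: 0.0
9.3 [ 0.4529 -0.1991  0.2023] [3.1411e+00 4.0000e-04 2.1000e-03]
```

View pics/w3.png

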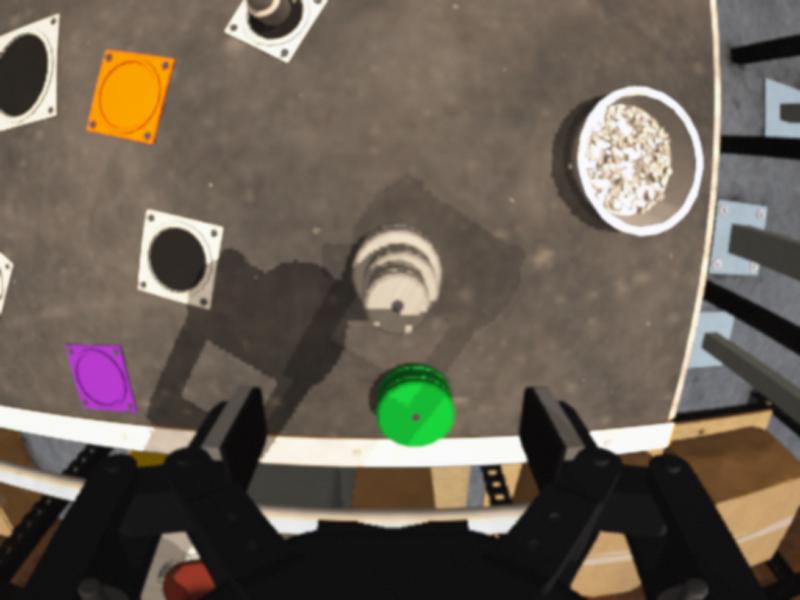

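The rivet set stands in its nest (top left). The small die's top has its centre dot at (397,306).

```bash
python3 - <<'E'
from h import *
c=wcal("w3")
print(wback(c,397*.64,306*.64,.108),wback(c,177*.64,259*.64,.003),wback(c,398*.64,262*.64,.036))
im=cv2.imread("pics/w3raw.png")
cv2.imwrite("pics/st3.png",cv2.resize(im[135:215,215:295],(600,600),interpolation=cv2.INTER_CUBIC))
q,s=floor(im,177*.64,259*.64,30);print(q/.64,wback(c,*q,.003))
for z in(.036,.072,.108):print(((wproj(c,[.4525,-.2,z])-[215,135]+.5)*7.5).round(0))
E
```

```text
[ 0.45342028 -0.20138805  0.108     ] [ 0.45847513 -0.02359196  0.003     ] [ 0.4612027  -0.20273698  0.036     ]
[177.27907267 258.97717221] [ 0.45848679 -0.02385648  0.003     ]
[282. 308.]
[283. 378.]
[285. 468.]
```

View pics/st3.png

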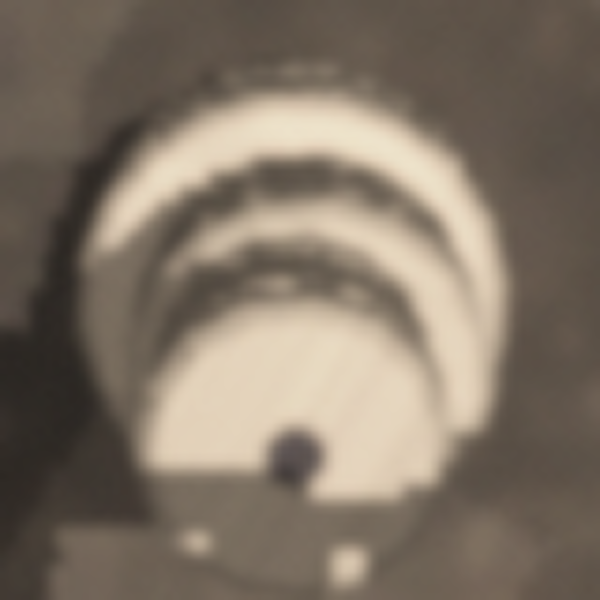

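```bash
python3 -m jog '[[[0,0.002,0.03],[0,0,0]],[[0,0.002,0.07],[0,0,0]],[[0,0.002,0.1],[0,0,0]],[[0,0.002,0.12],[0,0,0]],[[0,0.002,0.125],[0,0,0]]]'
python3 -m jog '[[[0,0,0],[0,0,0]],[[0,0,0],[0,0,0]],[[0,0,0],[0,0,0]]]'
```

```text
t: 9.85
tool_pos: [0.4511, -0.1995, 0.0734]
tool_rot: [-3.138, -0.002, 0.008]
contact_force: [-0.4, 1.0, 0.2]
opening: 0.0854
grip_force: 0.0
t: 10.15
tool_pos: [0.4535, -0.2018, 0.0784]
tool_rot: [3.14, 0.0, 0.004]
contact_force: [-0.2, -0.0, -0.5]
opening: 0.0851
grip_force: 0.0
```

```bash
python3 -m jog '[[[0,0,0.001],[0,0,0]],[[0,0,0.001],[0,0,0]],[[0,0,0.001],[0,0,0]],[[0,0,0.001],[0,0,0]],[[0,0,0.001],[0,0,0]]]' 0 60
python3 -m jog '[[[0,0,0],[0,0,0]],[[0,0,0],[0,0,0]],[[0,0,0],[0,0,0]]]'
python3 -m jog '[[[0,0,-0.004],[0,0,0]],[[0,0,-0.01],[0,0,0]],[[0,0,-0.02],[0,0,0]],[[0,0,-0.035],[0,0,0]],[[0,0,-0.05],[0,0,0]]]'
```

```text
t: 10.65
tool_pos: [0.4525, -0.2016, 0.076]
tool_rot: [3.141, -0.0, 0.001]
contact_force: [-0.6, 0.0, 2.3]
opening: 0.0346
grip_force: 59.9
t: 10.95
tool_pos: [0.4525, -0.2016, 0.076]
tool_rot: [3.141, -0.0, 0.001]
contact_force: [-0.4, -2.0, 3.7]
opening: 0.0348
grip_force: 59.9
t: 11.45
tool_pos: [0.4522, -0.2012, 0.1269]
tool_rot: [3.142, -0.0, 0.0]
contact_force: [0.5, 0.3, -1.9]
opening: 0.0345
grip_force: 59.9
```

```bash
python3 -m jog '[[[0.001,-0.025,0],[0,0,0]],[[0.002,-0.06,0],[0,0,0]],[[0.003,-0.1,0.01],[0,0,0]],[[0.004,-0.14,0.03],[0,0,0]],[[0.005,-0.167,0.05],[0,0,0]]]'
python3 -m jog '[[[0,-0.007,0.015],[0,0,0]],[[0,-0.01,0.03],[0,0,0]],[[0,-0.01,0.038],[0,0,0]],[[0,-0.01,0.038],[0,0,0]],[[0,-0.01,0.038],[0,0,0]]]'
```

```text
t: 11.95
tool_pos: [0.4581, -0.0324, 0.0771]
tool_rot: [3.141, 0.001, 0.006]
contact_force: [1.1, -0.0, -1.5]
opening: 0.0346
grip_force: 60.1
t: 12.45
tool_pos: [0.4579, -0.0247, 0.0386]
tool_rot: [3.141, -0.001, 0.002]
contact_force: [0.4, -0.2, -2.6]
opening: 0.035
grip_force: 60.2
```

```bash
python3 -m jog '[[[0,0,0.01],[0,0,0]],[[0,0,0.02],[0,0,0]],[[0,0,0.026],[0,0,0]],[[0,0,0.029],[0,0,0]],[[0,0,0.029],[0,0,0]]]'
python3 -m jog '[[[0,0,0.001],[0,0,0]],[[0,0,0.0015],[0,0,0]],[[0,0,0.002],[0,0,0]],[[0,0,0.002],[0,0,0]]]'
python3 -m jog '[[[0,0,0.0005],[0,0,0]],[[0,0,0.001],[0,0,0]],[[0,0,0.001],[0,0,0]]]'
```

```text
t: 12.95
tool_pos: [0.4567, -0.0242, 0.0078]
tool_rot: [-3.141, 0.001, 0.002]
contact_force: [0.8, -0.3, -2.1]
opening: 0.0343
grip_force: 60.4
t: 13.35
tool_pos: [0.4574, -0.0242, 0.007]
tool_rot: [3.142, -0.0, 0.0]
contact_force: [-0.6, -0.2, 0.9]
opening: 0.0348
grip_force: 60.4
t: 13.65
tool_pos: [0.4575, -0.0243, 0.007]
tool_rot: [-3.142, -0.0, 0.001]
contact_force: [-6.5, 0.5, 10.4]
opening: 0.0346
grip_force: 61.4
```

Seated. I'll release, rise, and return over the stack to look at the medium die.

```bash
python3 -m jog '[[[0,0,-0.001],[0,0,0]],[[0,0,-0.001],[0,0,0]]]'
python3 -m jog '[[[0,0,0],[0,0,0]],[[0,0,0],[0,0,0]],[[0,0,0],[0,0,0]],[[0,0,0],[0,0,0]],[[0,0,0],[0,0,0]]]' 1
python3 -m jog '[[[0,0,-0.01],[0,0,0]],[[0,0,-0.04],[0,0,0]],[[0,0,-0.08],[0,0,0]],[[0,0,-0.12],[0,0,0]],[[0,0,-0.155],[0,0,0]]]'
python3 -m jog '[[[0,0.025,0],[0,0,0]],[[0,0.06,0],[0,0,0]],[[-0.002,0.1,0],[0,0,0]],[[-0.004,0.14,0],[0,0,0]],[[-0.005,0.177,0],[0,0,0]]]'
python3 -m jog '[[[0,0,0],[0,0,0]],[[0,0,0],[0,0,0]],[[0,0,0],[0,0,0]]]'
python3 look.py w4
```

```text
t: 13.85
tool_pos: [0.4577, -0.0243, 0.007]
tool_rot: [3.141, -0.0, 0.002]
contact_force: [-1.1, 0.2, 2.9]
opening: 0.0345
grip_force: 60.4
t: 14.35
tool_pos: [0.4571, -0.0242, 0.0064]
tool_rot: [-3.142, 0.0, 0.0]
contact_force: [-0.6, 0.3, 0.0]
opening: 0.0859
grip_force: 0.0
t: 14.85
tool_pos: [0.4575, -0.0243, 0.1646]
tool_rot: [3.141, -0.0, 0.004]
contact_force: [1.4, 0.1, 0.8]
opening: 0.0858
grip_force: 0.0
t: 15.35
tool_pos: [0.4519, -0.2029, 0.1626]
tool_rot: [3.141, -0.001, 0.002]
contact_force: [0.6, -0.1, 0.0]
opening: 0.0852
grip_force: 0.0
t: 15.65
tool_pos: [0.4521, -0.2004, 0.1617]
tool_rot: [-3.141, -0.001, -0.0]
contact_force: [0.1, -0.5, 0.9]
opening: 0.0855
grip_force: 0.0
15.65 [ 0.4521 -0.2004  0.1617] [-3.1412e+00 -7.0000e-04 -2.0000e-04]
```

View pics/w4.png

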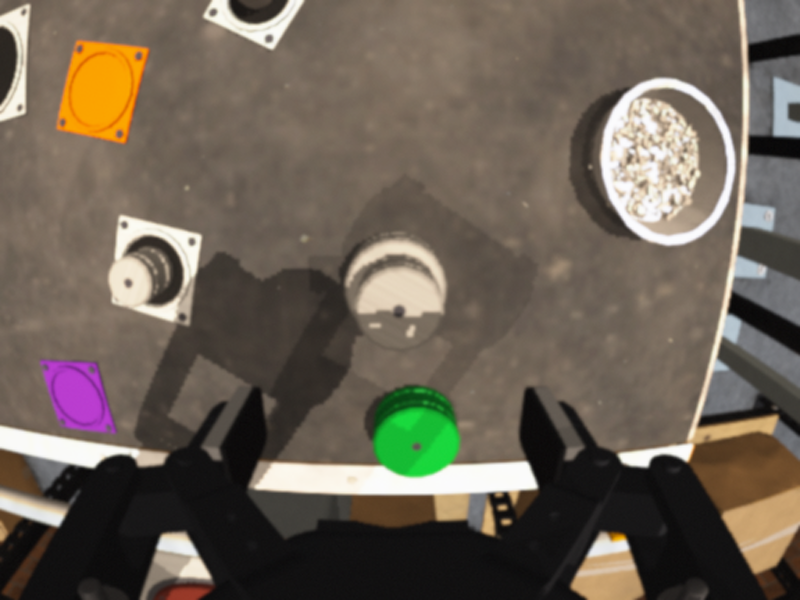

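The small die stands in its nest. The medium die's centre dot is at (399,311).

```bash
python3 - <<'E'
from h import *
c=wcal("w4")
print(wback(c,399*.64,311*.64,.072),wback(c,128*.64,283*.64,.039),wback(c,396*.64,284*.64,.036))
E
python3 -m jog '[[[0,0.001,0.03],[0,0,0]],[[0,0.001,0.07],[0,0,0]],[[0,0.001,0.095],[0,0,0]],[[0,0.001,0.1],[0,0,0]],[[0,0.001,0.1],[0,0,0]]]'
python3 -m jog '[[[0,0,0],[0,0,0]],[[0,0,0],[0,0,0]],[[0,0,0],[0,0,0]]]'
```

```text
[ 0.45124079 -0.20363805  0.072     ] [ 0.45880267 -0.02318548  0.039     ] [ 0.45599795 -0.20226641  0.036     ]
t: 16.2
tool_pos: [0.4518, -0.2011, 0.061]
tool_rot: [-3.141, -0.002, 0.002]
contact_force: [0.8, 0.5, 0.9]
opening: 0.0853
grip_force: 0.0
t: 16.5
tool_pos: [0.4532, -0.2028, 0.0632]
tool_rot: [3.14, -0.0, 0.004]
contact_force: [0.5, 0.5, 0.1]
opening: 0.0851
grip_force: 0.0
```

```bash
python3 -m jog '[[[-0.001,0,0.01],[0,0,0]],[[-0.001,0,0.018],[0,0,0]],[[-0.001,0,0.022],[0,0,0]],[[-0.001,0,0.022],[0,0,0]],[[-0.001,0,0.022],[0,0,0]]]'
python3 -m jog '[[[0,0,0],[0,0,0]],[[0,0,0],[0,0,0]],[[0,0,0],[0,0,0]],[[0,0,0],[0,0,0]],[[0,0,0],[0,0,0]]]' 0 60
python3 -m jog '[[[0,0,0],[0,0,0]],[[0,0,0],[0,0,0]]]'
```

```text
t: 17.0
tool_pos: [0.451, -0.2021, 0.0392]
tool_rot: [-3.141, 0.0, 0.001]
contact_force: [0.1, -0.1, -0.4]
opening: 0.0854
grip_force: 0.0
t: 17.5
tool_pos: [0.4518, -0.2027, 0.0403]
tool_rot: [3.141, -0.0, 0.002]
contact_force: [0.6, -0.7, 3.5]
opening: 0.0461
grip_force: 62.2
t: 17.7
tool_pos: [0.4517, -0.2027, 0.0402]
tool_rot: [3.141, -0.0, 0.002]
contact_force: [0.1, 0.1, 4.5]
opening: 0.0466
grip_force: 62.2
```

```bash
python3 -m jog '[[[0,0,-0.004],[0,0,0]],[[0,0,-0.012],[0,0,0]],[[0,0,-0.03],[0,0,0]],[[0,0,-0.055],[0,0,0]],[[0,0,-0.08],[0,0,0]]]'
python3 -m jog '[[[0,-0.025,-0.01],[0,0,0]],[[0,-0.06,-0.01],[0,0,0]],[[0,-0.1,-0.01],[0,0,0]],[[0,-0.145,-0.01],[0,0,0]],[[0,-0.19,-0.01],[0,0,0]]]'
python3 -m jog '[[[0,-0.045,0],[0,0,0]],[[0,-0.09,0],[0,0,0]],[[0,-0.135,0],[0,0,0]],[[0,-0.175,0],[0,0,0]],[[0,-0.21,0],[0,0,0]]]'
python3 -m jog '[[[0,-0.025,0.01],[0,0,0]],[[0,-0.034,0.03],[0,0,0]],[[0,-0.034,0.06],[0,0,0]],[[0,-0.034,0.08],[0,0,0]],[[0,-0.034,0.08],[0,0,0]]]'
python3 -m jog '[[[0,0,0],[0,0,0]],[[0,0,0],[0,0,0]],[[0,0,0],[0,0,0]]]'
python3 look.py w5;python3 - <<'E'
from h import *
c=wcal("w5")
print(wproj(c,[.4515,.231,.003])/.64)
E
```

```text
t: 18.2
tool_pos: [0.45, -0.2014, 0.1192]
tool_rot: [-3.14, 0.0, 0.004]
contact_force: [-0.1, 0.4, -2.8]
opening: 0.0466
grip_force: 62.0
t: 18.7
tool_pos: [0.4501, -0.0106, 0.1291]
tool_rot: [-3.141, 0.002, 0.002]
contact_force: [0.5, -0.2, -2.3]
opening: 0.0467
grip_force: 62.2
t: 19.2
tool_pos: [0.45, 0.1998, 0.129]
tool_rot: [3.141, 0.002, -0.002]
contact_force: [1.3, 0.1, -2.8]
opening: 0.0464
grip_force: 62.2
t: 19.7
tool_pos: [0.4473, 0.2307, 0.0453]
tool_rot: [3.139, 0.0, -0.014]
contact_force: [-0.4, -0.3, -2.0]
opening: 0.0468
grip_force: 62.3
t: 20.0
tool_pos: [0.4524, 0.2321, 0.0513]
tool_rot: [-3.141, 0.001, -0.004]
contact_force: [0.4, 0.6, -3.7]
opening: 0.0468
grip_force: 62.3
20.0 [0.4524 0.2321 0.0513] [-3.1406e+00  6.0000e-04 -4.4000e-03]
[395.53045592 341.56254214]
```

View pics/w5.png

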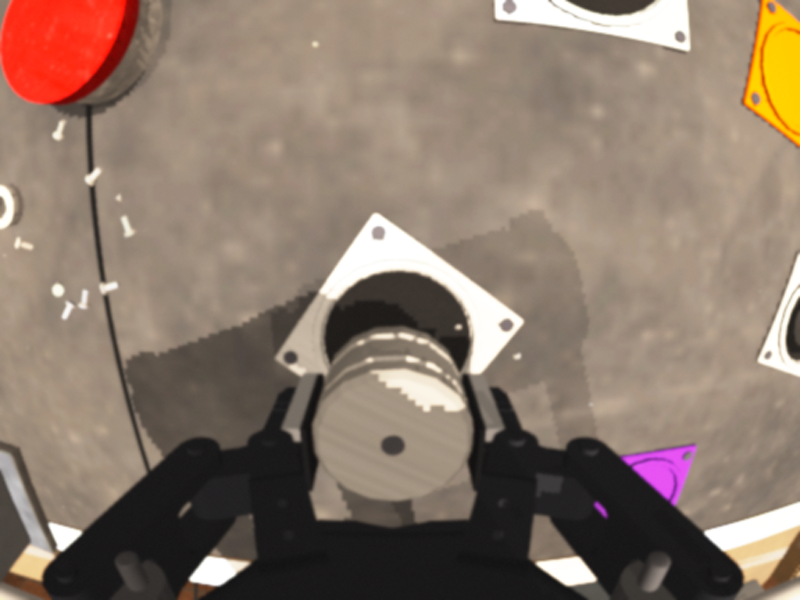

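The medium die is held over its nest, with plate corners at (275,358) and (524,322) and the floor spanning x 325–472.

```bash
python3 - <<'E'
from h import *
c=wcal("w5")
a=wback(c,275*.64,358*.64,.003);b=wback(c,524*.64,322*.64,.003);print(a,b,(a+b)/2,wback(c,398.5*.64,340*.64,.003),wback(c,393*.64,445*.64,.0513+.0318))
E
```

```text
[0.44273386 0.28706864 0.003     ] [0.46064793 0.17269331 0.003     ] [0.45169089 0.22988098 0.003     ] [0.45225966 0.22967156 0.003     ] [0.45201286 0.23211891 0.0831    ]
```

```bash
python3 -m jog '[[[0,0.0015,0.01],[0,0,0]],[[0,0.0015,0.022],[0,0,0]],[[0,0.0015,0.033],[0,0,0]],[[0,0.0015,0.038],[0,0,0]],[[0,0.0015,0.038],[0,0,0]]]'
python3 -m jog '[[[0,0,0.001],[0,0,0]],[[0,0,0.002],[0,0,0]],[[0,0,0.003],[0,0,0]],[[0,0,0.003],[0,0,0]],[[0,0,0.003],[0,0,0]]]'
```

```text
t: 20.55
tool_pos: [0.4499, 0.2298, 0.0097]
tool_rot: [3.141, -0.0, -0.005]
contact_force: [0.5, 0.2, -2.7]
opening: 0.0465
grip_force: 62.3
t: 21.05
tool_pos: [0.4514, 0.2304, 0.0088]
tool_rot: [-3.141, 0.0, -0.001]
contact_force: [0.7, 0.4, -2.5]
opening: 0.0465
grip_force: 62.3
```

```bash
python3 -m jog '[[[0,0,0.0005],[0,0,0]],[[0,0,0.001],[0,0,0]],[[0,0,0.0015],[0,0,0]],[[0,0,0.0015],[0,0,0]]]'
python3 -m jog '[[[0,0,0.0005],[0,0,0]],[[0,0,0.001],[0,0,0]],[[0,0,0.001],[0,0,0]]]'
```

```text
t: 21.45
tool_pos: [0.4513, 0.2303, 0.0073]
tool_rot: [3.142, -0.0, -0.0]
contact_force: [-1.5, -1.1, 0.6]
opening: 0.047
grip_force: 62.7
t: 21.75
tool_pos: [0.4513, 0.2303, 0.0072]
tool_rot: [3.141, -0.0, -0.002]
contact_force: [-6.3, -2.1, 9.5]
opening: 0.0463
grip_force: 63.2
```

```bash
python3 -m jog '[[[0,0,-0.001],[0,0,0]],[[0,0,-0.001],[0,0,0]]]'
python3 -m jog '[[[0,0,0],[0,0,0]],[[0,0,0],[0,0,0]],[[0,0,0],[0,0,0]],[[0,0,0],[0,0,0]],[[0,0,0],[0,0,0]]]' 1
python3 -m jog '[[[0,0,-0.01],[0,0,0]],[[0,0,-0.04],[0,0,0]],[[0,0,-0.08],[0,0,0]],[[0,0,-0.115],[0,0,0]],[[0,0,-0.13],[0,0,0]]]'
python3 -m jog '[[[0,0.025,0],[0,0,0]],[[0,0.06,0],[0,0,0]],[[0,0.1,0],[0,0,0]],[[0,0.145,0],[0,0,0]],[[0,0.19,0],[0,0,0]]]'
python3 -m jog '[[[0,0.045,0],[0,0,0]],[[0,0.09,0],[0,0,0]],[[0,0.135,0],[0,0,0]],[[0,0.18,0],[0,0,0]],[[0,0.215,0],[0,0,0]]]'
python3 -m jog '[[[0,0.02,0],[0,0,0]],[[0,0.029,0],[0,0,0]],[[0,0.029,0],[0,0,0]],[[0,0.029,0],[0,0,0]],[[0,0.029,0],[0,0,0]]]'
python3 look.py w6
```

```text
t: 21.95
tool_pos: [0.4516, 0.2304, 0.0073]
tool_rot: [-3.141, 0.0, -0.001]
contact_force: [-0.6, -0.1, 1.1]
opening: 0.0466
grip_force: 62.6
t: 22.45
tool_pos: [0.4513, 0.2303, 0.007]
tool_rot: [-3.142, 0.0, -0.0]
contact_force: [0.6, -0.3, -0.3]
opening: 0.0853
grip_force: 0.0
t: 22.95
tool_pos: [0.4534, 0.2311, 0.142]
tool_rot: [-3.139, 0.0, -0.011]
contact_force: [-0.0, -0.4, 0.4]
opening: 0.0854
grip_force: 0.0
t: 23.45
tool_pos: [0.4505, 0.0389, 0.1365]
tool_rot: [-3.142, -0.001, 0.001]
contact_force: [0.6, -0.0, -0.0]
opening: 0.0854
grip_force: 0.0
t: 23.95
tool_pos: [0.4504, -0.1769, 0.1365]
tool_rot: [-3.142, 0.003, 0.001]
contact_force: [0.8, 0.3, 0.3]
opening: 0.0853
grip_force: 0.0
t: 24.45
tool_pos: [0.4511, -0.2025, 0.1368]
tool_rot: [-3.141, -0.002, 0.001]
contact_force: [0.3, 1.2, -0.1]
opening: 0.0855
grip_force: 0.0
24.45 [ 0.4511 -0.2025  0.1368] [-3.141e+00 -2.000e-03  5.000e-04]
```

View pics/w6.png

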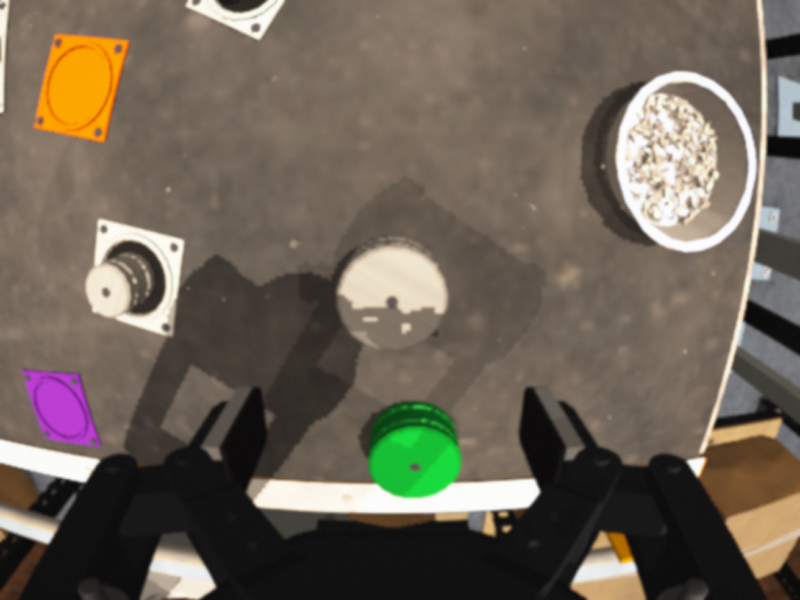

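The bare large die's centre dot is at (392,301).

```bash
python3 - <<'E'
from h import *
c=wcal("w6")
print(wback(c,392*.64,301*.64,.036))
E
python3 -m jog '[[[0,0,0.03],[0,0,0]],[[0,0,0.07],[0,0,0]],[[0,0,0.095],[0,0,0]],[[0,0,0.105],[0,0,0]],[[0,0,0.105],[0,0,0]]]'
python3 -m jog '[[[0,0,0],[0,0,0]],[[0,0,0],[0,0,0]],[[0,0,0],[0,0,0]]]'
```

```text
[ 0.45221614 -0.20196653  0.036     ]
t: 25.0
tool_pos: [0.4502, -0.2025, 0.0307]
tool_rot: [-3.14, -0.001, 0.004]
contact_force: [-0.4, -0.6, -0.2]
opening: 0.0856
grip_force: 0.0
t: 25.3
tool_pos: [0.4523, -0.2044, 0.0337]
tool_rot: [3.14, -0.0, 0.004]
contact_force: [0.1, 0.1, -0.9]
opening: 0.0856
grip_force: 0.0
```

```bash
python3 -m jog '[[[0,-0.001,0.01],[0,0,0]],[[0,-0.001,0.02],[0,0,0]],[[0,-0.001,0.026],[0,0,0]],[[0,-0.001,0.028],[0,0,0]],[[0,-0.001,0.028],[0,0,0]]]'
python3 -m jog '[[[0,0,0],[0,0,0]],[[0,0,0],[0,0,0]],[[0,0,0],[0,0,0]],[[0,0,0],[0,0,0]],[[0,0,0],[0,0,0]]]' 0 60
python3 -m jog '[[[0,0,0],[0,0,0]],[[0,0,0],[0,0,0]]]'
```

```text
t: 25.8
tool_pos: [0.4506, -0.2024, 0.0032]
tool_rot: [-3.141, 0.0, 0.002]
contact_force: [-0.4, 0.5, 0.8]
opening: 0.0855
grip_force: 0.0
t: 26.3
tool_pos: [0.4518, -0.2031, 0.0048]
tool_rot: [3.141, -0.001, 0.002]
contact_force: [-0.4, 0.1, 3.5]
opening: 0.0604
grip_force: 66.1
t: 26.5
tool_pos: [0.4518, -0.2031, 0.0048]
tool_rot: [3.141, -0.0, 0.002]
contact_force: [0.1, -0.4, 5.3]
opening: 0.0609
grip_force: 66.2
```

```bash
python3 -m jog '[[[0,0,-0.004],[0,0,0]],[[0,0,-0.014],[0,0,0]],[[0,0,-0.04],[0,0,0]],[[0,0,-0.07],[0,0,0]],[[0,0,-0.1],[0,0,0]]]'
python3 -m jog '[[[0.01,-0.018,-0.01],[0,0,0]],[[0.026,-0.047,-0.01],[0,0,0]],[[0.045,-0.082,-0.01],[0,0,0]],[[0.065,-0.119,-0.01],[0,0,0]],[[0.085,-0.155,-0.01],[0,0,0]]]'
python3 -m jog '[[[0.02,-0.036,0],[0,0,0]],[[0.04,-0.073,0],[0,0,0]],[[0.06,-0.11,0],[0,0,0]],[[0.08,-0.146,0],[0,0,0]],[[0.096,-0.175,0],[0,0,0]]]'
python3 -m jog '[[[0.006,-0.012,0.01],[0,0,0]],[[0.008,-0.015,0.03],[0,0,0]],[[0.008,-0.015,0.05],[0,0,0]],[[0.008,-0.015,0.06],[0,0,0]],[[0.008,-0.015,0.06],[0,0,0]]]'
python3 -m jog '[[[0,0,0],[0,0,0]],[[0,0,0],[0,0,0]],[[0,0,0],[0,0,0]]]'
python3 look.py w7
```

```text
t: 27.0
tool_pos: [0.4499, -0.202, 0.1041]
tool_rot: [-3.14, 0.0, 0.004]
contact_force: [0.5, -0.7, -2.7]
opening: 0.0604
grip_force: 66.0
t: 27.5
tool_pos: [0.5357, -0.0461, 0.1135]
tool_rot: [-3.141, 0.001, 0.002]
contact_force: [0.9, -1.8, -3.4]
opening: 0.0603
grip_force: 66.1
t: 28.0
tool_pos: [0.6319, 0.1293, 0.1132]
tool_rot: [3.141, 0.001, -0.003]
contact_force: [0.6, -1.2, -3.0]
opening: 0.0605
grip_force: 66.0
t: 28.5
tool_pos: [0.6376, 0.1415, 0.0508]
tool_rot: [3.141, -0.001, -0.01]
contact_force: [-0.1, -0.1, -2.9]
opening: 0.0605
grip_force: 66.1
t: 28.8
tool_pos: [0.6412, 0.1421, 0.0556]
tool_rot: [-3.141, 0.001, -0.004]
contact_force: [-0.5, -0.6, -3.8]
opening: 0.0603
grip_force: 66.1
28.8 [0.6412 0.1421 0.0556] [-3.1414e+00  7.0000e-04 -3.8000e-03]
```

View pics/w7.png

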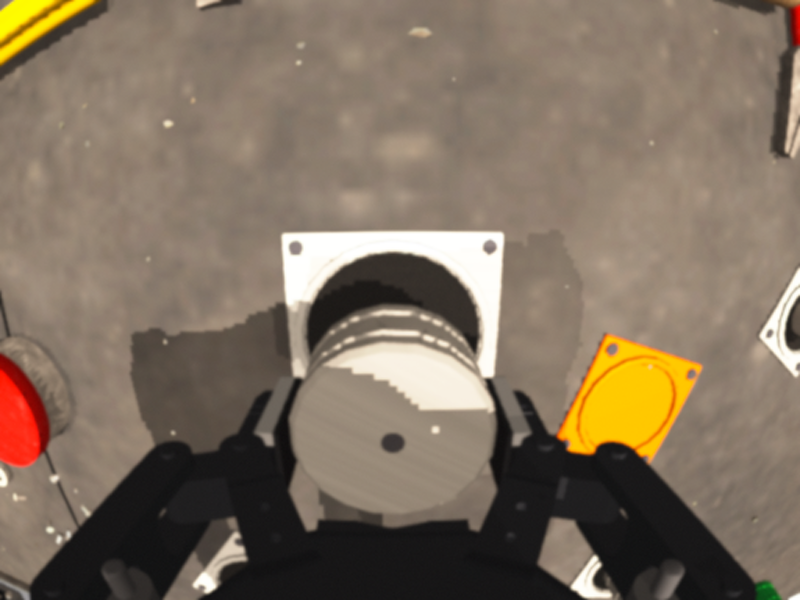

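The large die is over its nest, with far plate corners at (282,234) and (504,233).

```bash
python3 - <<'E'
from h import *
c=wcal("w7")
a=wback(c,282*.64,234*.64,.003);b=wback(c,504*.64,233*.64,.003);print(a,b,(a+b)/2-[.048,0,0],np.linalg.norm(a-b),wback(c,393*.64,442*.64,.0556+.0312))
E
```

```text
[0.68862491 0.19053187 0.003     ] [0.68908838 0.0938063  0.003     ] [0.64085664 0.14216909 0.003     ] 0.09672667949809301 [0.64142393 0.14219615 0.0868    ]
```

Centred to within 1 mm, so I'll lower from 0.0556 towards 0.0078.

```bash
python3 -m jog '[[[0,0,0.01],[0,0,0]],[[0,0,0.023],[0,0,0]],[[0,0,0.035],[0,0,0]],[[0,0,0.041],[0,0,0]],[[0,0,0.041],[0,0,0]]]'
python3 -m jog '[[[0,0,0.001],[0,0,0]],[[0,0,0.002],[0,0,0]],[[0,0,0.003],[0,0,0]],[[0,0,0.003],[0,0,0]],[[0,0,0.003],[0,0,0]]]'
```

```text
t: 29.35
tool_pos: [0.6385, 0.1421, 0.0105]
tool_rot: [3.141, -0.0, -0.007]
contact_force: [-0.2, 0.4, -3.7]
opening: 0.0606
grip_force: 66.1
t: 29.85
tool_pos: [0.6404, 0.1423, 0.0103]
tool_rot: [-3.142, 0.0, -0.001]
contact_force: [-0.8, 0.3, -4.3]
opening: 0.0606
grip_force: 66.1
```

```bash
python3 -m jog '[[[0,0,0.0007],[0,0,0]],[[0,0,0.0014],[0,0,0]],[[0,0,0.002],[0,0,0]],[[0,0,0.002],[0,0,0]]]'
python3 -m jog '[[[0,0,0.0005],[0,0,0]],[[0,0,0.001],[0,0,0]],[[0,0,0.001],[0,0,0]]]'
```

```text
t: 30.25
tool_pos: [0.6401, 0.1422, 0.0079]
tool_rot: [3.142, -0.0, -0.0]
contact_force: [-0.8, -0.2, -3.4]
opening: 0.0605
grip_force: 66.2
t: 30.55
tool_pos: [0.6404, 0.1423, 0.0078]
tool_rot: [3.142, -0.0, -0.0]
contact_force: [-2.8, -0.6, 3.3]
opening: 0.0605
grip_force: 66.7
```

Seated. I'll release, rise and back off for a final look at all four nests.

```bash
python3 -m jog '[[[0,0,0],[0,0,0]],[[0,0,0],[0,0,0]],[[0,0,0],[0,0,0]],[[0,0,0],[0,0,0]],[[0,0,0],[0,0,0]]]' 1
python3 -m jog '[[[0,0,-0.01],[0,0,0]],[[0,0,-0.04],[0,0,0]],[[0,0,-0.08],[0,0,0]],[[0,0,-0.12],[0,0,0]],[[0,0,-0.16],[0,0,0]]]'
python3 -m jog '[[[-0.03,0.015,-0.03],[0,0,0]],[[-0.07,0.03,-0.06],[0,0,0]],[[-0.11,0.045,-0.09],[0,0,0]],[[-0.15,0.06,-0.12],[0,0,0]],[[-0.19,0.07,-0.14],[0,0,0]]]'
python3 -m jog '[[[-0.02,0,0],[0,0,0]],[[-0.03,0,0],[0,0,0]],[[-0.03,0,0],[0,0,0]],[[-0.03,0,0],[0,0,0]],[[-0.03,0,0],[0,0,0]]]'
python3 look.py w8
```

```text
t: 31.05
tool_pos: [0.6403, 0.1423, 0.007]
tool_rot: [-3.142, 0.0, -0.0]
contact_force: [-0.4, -1.2, -0.1]
opening: 0.0853
grip_force: 0.0
t: 31.55
tool_pos: [0.6401, 0.1423, 0.1695]
tool_rot: [-3.142, 0.0, -0.001]
contact_force: [0.9, -0.6, -0.3]
opening: 0.0854
grip_force: 0.0
t: 32.05
tool_pos: [0.451, 0.0723, 0.3087]
tool_rot: [3.141, -0.001, 0.005]
contact_force: [-0.2, 0.7, 0.5]
opening: 0.0853
grip_force: 0.0
t: 32.55
tool_pos: [0.4226, 0.0729, 0.3051]
tool_rot: [-3.142, -0.0, 0.003]
contact_force: [0.1, 0.6, -0.5]
opening: 0.0853
grip_force: 0.0
32.55 [0.4226 0.0729 0.3051] [-3.1416e+00 -0.0000e+00  2.9000e-03]
```

View pics/w8.png

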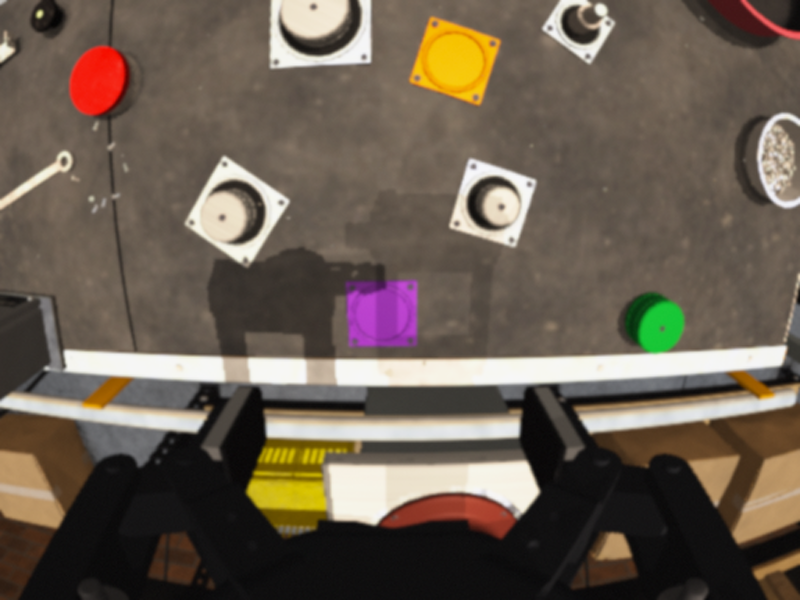

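All four stand upright in their nests: large dot (314,6), medium (222,217), small (501,207), punch tip (600,10). The bystanders are where they were. A quick numeric check, then I hand in.

```bash
python3 - <<'E'
from h import *
from station import job
c=wcal("w8")
E={}
for n,u,v,z,t in(("L",314,6,.039,(.641,.142)),("M",222,217,.039,(.4518,.2305)),("S",501,207,.039,(.4583,-.0242)),("set",600,10,.061,(.647,-.112))):
    E[n]=wback(c,u*.64,v*.64,z)[:2]-t;print(n,(E[n]*1000).round(1))
if all(np.hypot(*e)<.005 for e in E.values()): print(job.finish_job())
E
```

```text
L [0.9 0. ]
M [-0.1  0.4]
S [0.4 0. ]
set [-0.6  2.9]
the job is handed in; nothing more can be done
None
```

The rivet set and the three dies each stand upright in their own nests, the dies within about 1 mm of centre and the rivet set within about 3 mm; the grease tin and rivet cup were left alone, and the job was handed in at about 33 s.

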